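Pin the two halves of a hinged casting mould together

TASK

Close the hinged plaster mould by pushing its loose half gently against the clamped half until it stops, so that the two hinge knuckles stand in line, then take the red-handled hinge pin from its wooden stand and push it down through both knuckles until its collar sits flush on the top knuckle. Feel for the bore and never force pin or mould, for the plaster chips; let go of the pin and leave the things round about where they are.

Things in the scene. Friction and masses are not known exactly. Their poses are not given: they have to be found in the camera images.
- cradle: Aluminium base plate 190 (x) x 250 (y) x 15 mm, fixed; origin at the centre of its underside, z up. It carries a white plaster mould in two blocks, each 90 (x) x 40 (y) x 66 mm, tops at z = 85 mm: one clamped on the +y side, one loose on the -y side, meeting near y = 0. Pin and mould chip at more than 45 N.
- clamp_mark (a point): Mark on the cradle at its y = 0, x = 0, z = 85 mm: where the clamped block's inner face should be. The block was clamped by eye and stands off it by up to 8 mm along the cradle's y (never along x or z). All on it, the loose half and both hinge knuckles too, is shifted with it. It does not move when pushed.
- bore_mark (a point): Mark fixed on the cradle at its x = -64, y = 0, z = 90 mm: NOMINAL centre of the bore's mouth on the flat top of the brass knuckle with the mould closed; the true bore is up to 8 mm off along the cradle's y. Brass knuckle (on the loose half): 28 (x) x 36 (y) mm, z = 57 to 90 mm, bore 13.6 mm with 1.5 mm chamfer, upright.
- sleeve_mark (a point): Mark on the cradle at x = -64, y = 0, z = 55 mm: nominal bore mouth of the dark steel knuckle (28 (x) x 36 (y) mm, on the clamped half), right under the brass one when closed; same bore and chamfer. A tight plastic sleeve in it resists the pin's foot with a steady push of about 7 N over the last 18 mm. The collar then meets the brass knuckle: firm stop.
- push_mark (a point): Mark on the cradle at x = 0, y = -46, z = 50 mm: nominal middle of the loose half's outer (-y) face when CLOSED, a steel plate 50 (x) x 40 (z) mm to push on along the cradle's +y. While open, the face stands farther to -y by 30 mm less the joint value.
- half (a joint): How far the loose mould half has slid, in m along the cradle's +y: it starts open somewhere between 0 and 0.014, and is closed (against the clamped half, firm stop, knuckles in line) at 0.030. It slides stiffly (about 3 N) and stays where it is left.
- pin: Hinge pin, upright: steel shaft 12 mm across and 65 mm long below the origin with a 1.5 mm chamfer at the foot, a round collar 22 mm across and 4 mm thick from z = 0 to 4 mm, and above it a red square handle 16 x 16 mm (sides along its x and y) up to z = 48 mm. Origin on the axis at the underside of the collar, z up along the handle. About 0.1 kg.
- stand: Fixed wooden block 70 (x) x 100 (y) x 75 mm; origin at the centre of its underside. The pin stands loosely in its central upright hole (15 mm wide) with the collar resting on the top; it lifts straight out.
- sauce_boat: Bystander: stained white porcelain sauce boat about 170 x 75 x 75 mm, long along its x; origin at the centre of its underside.
- knob: Bystander: small glazed white porcelain knob, 36 mm across and 36 mm high; origin at the centre of its underside.
- eye_bath: Bystander: small green glass eye bath, 44 mm across and 52 mm high; origin at the centre of its underside.
- ruler: Bystander: brass ruler 25 x 260 x 4 mm lying flat, long along its y; origin at the centre of its underside.

How it is judged:
By the outcome, as a careful person would: the job done as asked, in the order asked, and still so for the second after the job is handed in, with the robot touching nothing.
It also fails if it takes over 61 s, if anything falls off the work surface, if the arm or the gripper's body presses on something with over 40 N, if the wrist force passes 120 N, or if a joint passes its speed limit or range.

ROBOT

A 7-joint arm with a two-finger parallel gripper is mounted at the origin on the work surface. World frame = base frame: x ahead of the robot, y to its left, z up, the work surface at z = 0. Lengths are in m, angles in rad, forces in N, time in s.
With the tool pointing down it reaches from about 0.4 to 0.925 m from the base axis. Payload 5.6 kg.
Tool frame: the origin (TCP) lies between the finger pads; the fingertips stand 17 mm ahead of it and the grasp point (between the pads) lies 2 mm behind it; z points along the fingers, y is the direction in which the jaws open and shut (so a half turn about z gives the same grasp; the last joint's range is limited). The gripper opens to 85 mm and grips with 20 to 120 N. Pads are 22 mm wide; open, the fingers measure 114 mm over their backs; the gripper's body (76 mm by 85 mm) begins 54 mm behind the grasp point. The pads swing forward as they close: fully open they stand 13 mm farther back than shut.
Start: joints at [-1.331, 0.468, -0.012, 1.603, 0.006, 1.071, -0.056], TCP at [0.181, 0.624, 0.248] pointing down, gripper open.
Joint ranges: [-2.53, 2.53], [-0.31, 2.02], [-1.57, 1.55], [0.28, 2.44], [-1.29, 4.43], [0.15, 1.84], [-2.92, 2.92]. Speed limits (rad/s): [2.57, 2.57, 3.14, 3.14, 3.14, 3.14, 3.14].

INTERFACE

Orientations are given as a unit quaternion [x, y, z, w].
In Python, from rig import manip gives the robot as it stands. The module is installed in compiled form; this text tells all that it offers.
- The arm moves only by the shell command python3 -m crank 'ROWS' [FORCE]. ROWS is JSON, a list of rows, each an object with "jaw": the gripper command: -1 is shut, 1 is fully open, values between are in proportion; "linear": the shift along the tool's x, y, z in cm, a list of three; "yaw": the turn about the tool's z in degrees. In form: [{"jaw": jaw, "linear": [dx, dy, dz], "yaw": yaw}, ...]. A call has 1 to 10 rows; each row shifts and turns the pose as measured when the row begins, along the tool's axes as they then stand; what a row does not reach is not made up. A row lasts 1/12 s, in which the tool goes at most 41.7 mm and 7.16 degrees, less where a joint would pass 70% of its speed; a pose out of reach is approached as far as the arm can. A call with a gripper value outside its range is refused whole. The fingers move at their own pace and stop on an object; FORCE is the grip in N (left out, the last holds). Time passes only in rows, so rows that do not move let the fingers close. It gives the time, the measured TCP pose, the force and the opening at its end, in the units of the state.
- manip.sense(): the state, without advancing time (a new reading comes with each control period).
- manip.get_image(name): name is "scene" or "top" or "wrist"; returns a dict with "frame" (400x640x3 uint8, red, green, blue), "vfov" (degrees; the focal length in pixels is half the picture's height over the tangent of half this angle, whatever the lens; pixels are square), "cx", "cy" (the principal point, pixels), "T" (4x4, takes a point from camera to world coordinates). Camera axes: x right, y down, z forward; pixel columns grow to the right and rows downward; lengths in m; the calibration is good to about 2 mm. A picture is of the moment at which its call begins. There is no depth.
- manip.finish_job(): hands the job in, once; it reports no verdict.
The state is a dict: "clock": time; "joint_pos": joint angles; "dq": joint speeds; "tau": joint torques, N m; "position": TCP position; "orientation": TCP orientation; "ft_force": force on the tool from outside, world axes, zero at the start; "moment": the same for the moment, N m; "width": finger opening in m.
Only numpy, scipy, OpenCV 4.12 (cv2) and the standard library are available. Lean on these libraries where they do the work, as an engineer would, in place of code of your own. Each camera call takes 0.05 s, during which the arm holds its last target. There are 200 camera calls.

## Working session

There is one attempt and no reset: what is moved stays moved. The work goes in short steps, Python scripts to look and compute and a shell command to move; the robot and the scene stay as the last step left them, time stands still between calls to the robot, and variables do not carry over. Pictures are saved under pics/ and viewed, about 8 in all and at most 12, crops included, and the job is handed in when it is done.

```bash
mkdir -p pics
cat > h.py <<'E'
import numpy as np,cv2
from rig import manip
from scipy.spatial.transform import Rotation as R
def snap(n,f):
    d=manip.get_image(n); cv2.imwrite('pics/'+f+'.png',cv2.cvtColor(d['frame'],cv2.COLOR_RGB2BGR))
    np.savez('pics/'+f+'.npz',T=d['T'],v=d['vfov'],cx=d['cx'],cy=d['cy']); return d
def cam(f):
    d=np.load('pics/'+f+'.npz'); return d['T'],200/np.tan(np.radians(float(d['v']))/2),float(d['cx']),float(d['cy'])
def px(f,u,v,z):
    T,F,cx,cy=cam(f); r=T[:3,:3]@np.array([(u-cx)/F,(v-cy)/F,1]); return T[:3,3]+r*(z-T[2,3])/r[2]
def proj(f,p):
    T,F,cx,cy=cam(f); q=T[:3,:3].T@(np.array(p)-T[:3,3]); return F*q[0]/q[2]+cx,F*q[1]/q[2]+cy
def tool(dw):
    s=manip.sense(); return R.from_quat(s['orientation']).inv().apply(dw)*100
def st():
    s=manip.sense(); r=R.from_quat(s['orientation']).as_matrix(); print(s['clock'],np.round(s['position'],4),np.round(r,3).tolist(),np.round(s['ft_force'],1),round(s['width'],4))
E
python3 - <<'E'
from h import *
for n in('top','scene','wrist'):
    d=snap(n,n+'0'); print(n,d['vfov'],d['cx'],d['cy'],np.round(d['T'],3).tolist())
a=cv2.imread('pics/top0.png');b=cv2.imread('pics/scene0.png')
st()
E
```

```text
top 53.57451486429842 319.84301440342244 197.6156178623833 [[0.027, -0.983, 0.18, 0.467], [-1.0, -0.027, 0.004, -0.014], [0.001, -0.18, -0.984, 0.928], [0.0, 0.0, 0.0, 1.0]]
scene 47.07099962595565 321.2960132762288 196.06289991336834 [[-0.517, 0.676, -0.525, 1.287], [0.856, 0.406, -0.32, 0.392], [-0.004, -0.615, -0.789, 1.111], [0.0, 0.0, 0.0, 1.0]]
wrist 68.8989705789772 320.14871486024674 201.99866683066398 [[0.277, 0.913, 0.298, 0.106], [0.961, -0.264, -0.086, 0.646], [-0.0, 0.31, -0.951, 0.374], [0.0, 0.0, 0.0, 1.0]]
0.15 [0.1813 0.6238 0.2475] [[-0.96, 0.279, -0.0], [0.279, 0.96, -0.001], [-0.0, -0.001, -1.0]] [-1.3  0.8  0.2] 0.0853
```

View pics/top0.png

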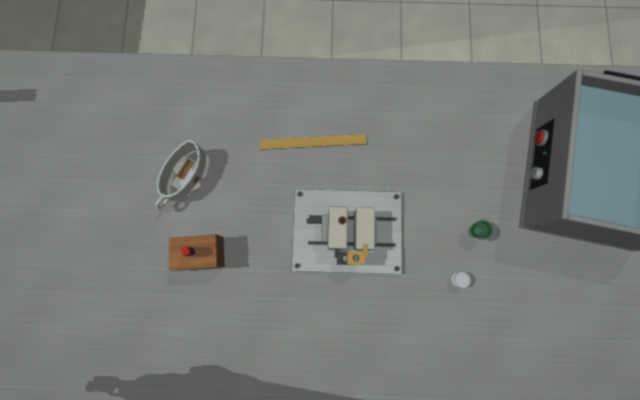

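View pics/scene0.png

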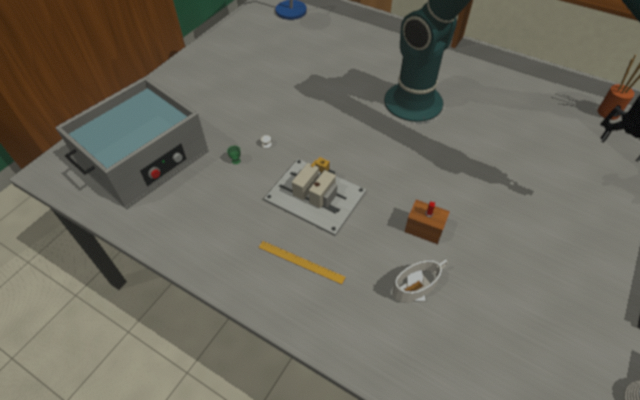

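The top view shows the cradle near (348,231), the loose half on the right (world -y), the brass knuckle at (357,257) and the pin at (187,251). I'll enlarge these.

Run:
```python
from h import *
a=cv2.imread('pics/top0.png')
A=cv2.resize(a[180:280,285:410],None,fx=6,fy=6,interpolation=cv2.INTER_CUBIC)
cv2.imwrite('pics/c1.png',A)
B=cv2.resize(a[220:285,160:230],None,fx=8,fy=8,interpolation=cv2.INTER_CUBIC)
cv2.imwrite('pics/c2.png',B)
```

```text
(no output)
```

View pics/c1.png

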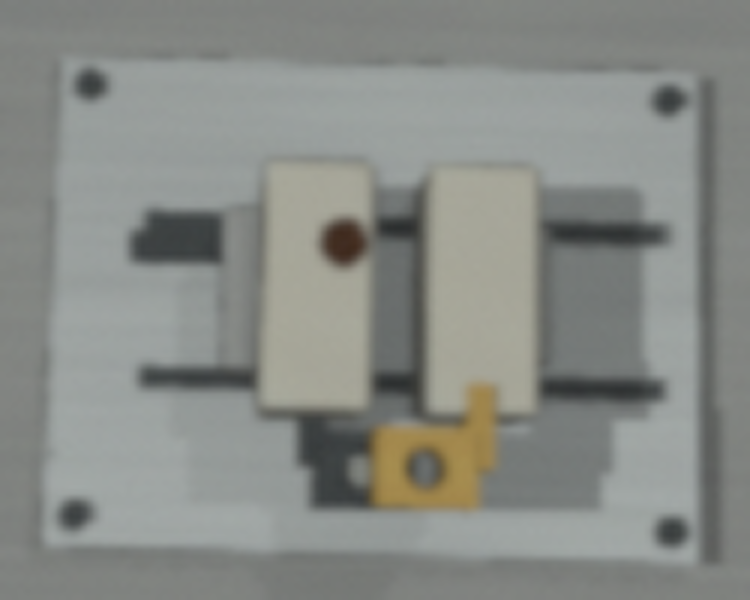

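View pics/c2.png

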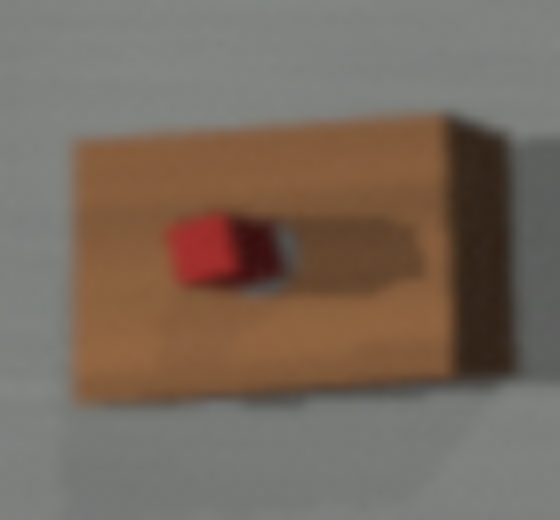

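The loose half is open, with about 52 crop px of gap. The bore centre is at crop (426,468), the clamped inner edge at x≈371, and the handle top is centred near crop2 (206,250). Next I'll compute positions.

Run:
```python
from h import *
p=lambda c,z:px('top0',(c[0]+.5)/6-.5+285,(c[1]+.5)/6-.5+180,z)
q=lambda c,z:px('top0',(c[0]+.5)/8-.5+160,(c[1]+.5)/8-.5+220,z)
C=[p(c,.015) for c in((65,60),(703,75),(698,562),(42,547))]; c0=sum(C)/4
for i in range(4):print(np.round(C[i],4),round(np.linalg.norm(C[i]-C[i-1]),4))
H=[p(c,.015) for c in((90,85),(668,100),(671,532),(75,515))]; print('bolts',np.round(sum(H)/4,4),np.round(H,4).tolist())
e=(C[0]-C[1])+(C[3]-C[2]); yaw=np.arctan2(-e[0],e[1])
e2=(H[0]-H[1])+(H[3]-H[2]);print('yaw',yaw,np.arctan2(-e2[0],e2[1]),'c',c0)
M=R.from_euler('z',-yaw)
for n,c,z in(('clampR',(374,165),.085),('clampRlow',(368,410),.085),('clampLup',(265,160),.085),('looseL',(427,168),.085),('looseLlow',(421,412),.085),('looseR',(540,168),.085),('looseRlow',(536,415),.085),('bore',(426,468),.09)):
    w=p(c,z);print(n,np.round(w,4),'cradle',np.round(M.apply(w-c0),4))
S=[q(c,.075) for c in((78,140),(450,115),(455,375),(78,403))]
for i in range(4):print(np.round(S[i],4),round(np.linalg.norm(S[i]-S[i-1]),4))
e=(S[0]-S[1])+(S[3]-S[2]);print('stand',sum(S)/4,np.arctan2(-e[0],e[1]))
K=[q(c,.123) for c in((168,222),(232,212),(240,280),(183,288))];print('handle',sum(K)/4,[round(np.linalg.norm(K[i]-K[i-1]),4) for i in range(4)])
```

```text
[0.6521 0.0477 0.015 ] 0.1879
[ 0.6529 -0.2023  0.015 ] 0.25
[ 0.4654 -0.1985  0.015 ] 0.1876
[0.4642 0.0493 0.015 ] 0.2478
bolts [ 0.5594 -0.0755  0.015 ] [[0.6424, 0.0376, 0.015], [0.6426, -0.1885, 0.015], [0.4762, -0.1884, 0.015], [0.4765, 0.0372, 0.015]]
yaw 0.003860543479484588 -0.00016633592340408273 c [ 0.55866235 -0.07595074  0.015     ]
clampR [ 0.6025 -0.0694  0.085 ] cradle [0.0439 0.0064 0.07  ]
clampRlow [ 0.515  -0.0686  0.085 ] cradle [-0.0436  0.0075  0.07  ]
clampLup [ 0.6033 -0.0302  0.085 ] cradle [0.0448 0.0455 0.07  ]
looseL [ 0.6019 -0.0885  0.085 ] cradle [ 0.0432 -0.0127  0.07  ]
looseLlow [ 0.5148 -0.0873  0.085 ] cradle [-0.0439 -0.0112  0.07  ]
looseR [ 0.603 -0.129  0.085] cradle [ 0.0442 -0.0532  0.07  ]
looseRlow [ 0.5149 -0.1278  0.085 ] cradle [-0.044  -0.0517  0.07  ]
bore [ 0.4952 -0.0888  0.09  ] cradle [-0.0635 -0.0126  0.075 ]
[0.5285 0.3108 0.075 ] 0.0697
[0.5379 0.2113 0.075 ] 0.0999
[0.4691 0.2049 0.075 ] 0.0691
[0.4591 0.3041 0.075 ] 0.0998
stand [0.49867396 0.2577649  0.075     ] 0.09737410193788154
handle [0.49821126 0.25763751 0.123     ] [np.float64(0.0172), np.float64(0.0162), np.float64(0.0173), np.float64(0.0144)]
```

```bash
python3 -m crank '[{"jaw":-1,"linear":[0,0,0],"yaw":7},{"jaw":-1,"linear":[0,0,0],"yaw":7},{"jaw":-1,"linear":[0,0,0],"yaw":7},{"jaw":-1,"linear":[0,0,0],"yaw":7},{"jaw":-1,"linear":[0,0,0],"yaw":7},{"jaw":-1,"linear":[0,0,0],"yaw":7},{"jaw":-1,"linear":[0,0,0],"yaw":7},{"jaw":-1,"linear":[0,0,0],"yaw":7},{"jaw":-1,"linear":[0,0,0],"yaw":7},{"jaw":-1,"linear":[0,0,0],"yaw":7}]' 40; python3 -c "
from h import *
st();print(tool([.50-manip.sense()['position'][0],.3-manip.sense()['position'][1],0]))"
```

```text
clock: 0.98
position: [0.1809, 0.6213, 0.2433]
orientation: [0.694, 0.72, -0.004, 0.002]
ft_force: [-1.1, 0.4, -0.1]
width: -0.0001
0.9833 [0.1809 0.6213 0.2433] [[-0.037, 0.999, -0.003], [0.999, 0.037, -0.009], [-0.009, -0.003, -1.0]] [-1.1  0.4 -0.1] -0.0001
[-33.27463547  30.7143124    0.19065293]
```

```bash
python3 -m crank '[{"jaw":-1,"linear":[-2.8,2.8,0],"yaw":1},{"jaw":-1,"linear":[-2.8,2.8,0],"yaw":1},{"jaw":-1,"linear":[-2.8,2.8,0],"yaw":0},{"jaw":-1,"linear":[-2.8,2.8,0],"yaw":0},{"jaw":-1,"linear":[-2.8,2.8,0],"yaw":0},{"jaw":-1,"linear":[-2.8,2.8,0],"yaw":0},{"jaw":-1,"linear":[-2.8,2.8,0],"yaw":0},{"jaw":-1,"linear":[-2.8,2.8,0],"yaw":0},{"jaw":-1,"linear":[-2.8,2.8,0],"yaw":0},{"jaw":-1,"linear":[-2.8,2.8,0],"yaw":0}]'; python3 -c "
from h import *
st();print(tool([.56-manip.sense()['position'][0],-.175-manip.sense()['position'][1],0]))"
```

```text
clock: 1.82
position: [0.4615, 0.3406, 0.2398]
orientation: [0.7, 0.714, -0.007, -0.0]
ft_force: [0.0, -0.4, 0.8]
width: 0.0001
1.8167 [0.4615 0.3406 0.2398] [[-0.019, 1.0, -0.009], [1.0, 0.019, -0.009], [-0.009, -0.01, -1.0]] [ 0.  -0.4  0.8] 0.0001
[-51.7345598    8.87539038   0.36815698]
```

```bash
python3 -m crank '[{"jaw":-1,"linear":[-4,0.7,0],"yaw":0.5},{"jaw":-1,"linear":[-4,0.7,0],"yaw":0.5},{"jaw":-1,"linear":[-4,0.7,0],"yaw":0},{"jaw":-1,"linear":[-4,0.7,0],"yaw":0},{"jaw":-1,"linear":[-4,0.7,0],"yaw":0},{"jaw":-1,"linear":[-4,0.7,0],"yaw":0},{"jaw":-1,"linear":[-4,0.7,0],"yaw":0},{"jaw":-1,"linear":[-4,0.7,0],"yaw":0},{"jaw":-1,"linear":[-4,0.7,0],"yaw":0},{"jaw":-1,"linear":[-4,0.7,0],"yaw":0}]';python3 -m crank '[{"jaw":-1,"linear":[-3.8,0.6,0],"yaw":0},{"jaw":-1,"linear":[-3.8,0.6,0],"yaw":0},{"jaw":-1,"linear":[-3.8,0.6,0],"yaw":0},{"jaw":-1,"linear":[0,0,0],"yaw":0}]'; python3 -c "
from h import *
st();print(tool([.559-manip.sense()['position'][0],-.16-manip.sense()['position'][1],.058-manip.sense()['position'][2]]))"
```

```text
clock: 2.65
position: [0.5351, -0.0693, 0.2423]
orientation: [0.707, 0.707, -0.005, 0.001]
ft_force: [0.8, 0.3, 0.6]
width: -0.0002
clock: 2.98
position: [0.5518, -0.1986, 0.2437]
orientation: [0.71, 0.704, -0.006, 0.003]
ft_force: [-0.1, -1.0, 1.1]
width: 0.0006
2.9833 [ 0.5518 -0.1986  0.2437] [[0.01, 1.0, -0.005], [1.0, -0.01, -0.013], [-0.013, -0.005, -1.0]] [-0.1 -1.   1.1] 0.0006
[ 4.10373747  0.77890508 18.51441917]
```

```bash
python3 -m crank '[{"jaw":-1,"linear":[0.5,0.1,2.5],"yaw":-0.6},{"jaw":-1,"linear":[0.5,0.1,2.5],"yaw":0},{"jaw":-1,"linear":[0.5,0.1,2.5],"yaw":0},{"jaw":-1,"linear":[0.5,0.1,2.5],"yaw":0},{"jaw":-1,"linear":[0.5,0.1,2.5],"yaw":0},{"jaw":-1,"linear":[0.3,0.1,2],"yaw":0},{"jaw":-1,"linear":[0,0,1.5],"yaw":0},{"jaw":-1,"linear":[0,0,1],"yaw":0},{"jaw":-1,"linear":[0,0,1],"yaw":0},{"jaw":-1,"linear":[0,0,0],"yaw":0}]'; python3 -c "
from h import *
st();print(tool([.559-manip.sense()['position'][0],-.145-manip.sense()['position'][1],.058-manip.sense()['position'][2]]))
d=snap('top','top1');cv2.imwrite('pics/c3.png',cv2.resize(cv2.imread('pics/top1.png')[180:280,285:410],None,fx=6,fy=6))"
```

```text
clock: 3.82
position: [0.5571, -0.1768, 0.0552]
orientation: [0.71, 0.704, -0.007, 0.004]
ft_force: [-1.2, 0.7, 0.3]
width: 0.0001
3.8167 [ 0.5571 -0.1768  0.0552] [[0.009, 1.0, -0.004], [1.0, -0.009, -0.015], [-0.015, -0.004, -1.0]] [-1.2  0.7  0.3] 0.0001
[ 3.17531415  0.16160675 -0.33249343]
```

View pics/c3.png

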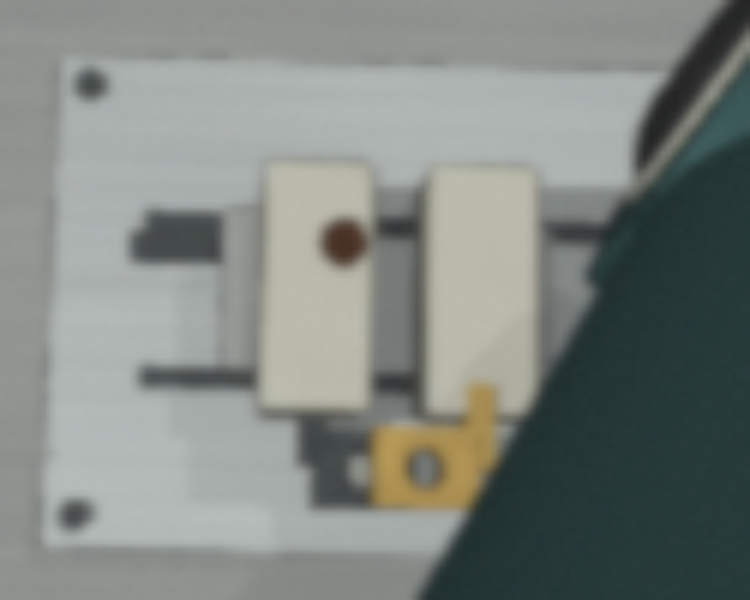

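The scene is undisturbed and the arm is partly in view. I'll push slowly toward +y, which is tool +x.

```bash
python3 -m crank '[{"jaw":-1,"linear":[0.7,0,-0.1],"yaw":-0.5},{"jaw":-1,"linear":[0.7,0,0],"yaw":0},{"jaw":-1,"linear":[0.5,0,0],"yaw":0},{"jaw":-1,"linear":[0.3,0,0],"yaw":0},{"jaw":-1,"linear":[0.3,0,0],"yaw":0},{"jaw":-1,"linear":[0.3,0,0],"yaw":0},{"jaw":-1,"linear":[0.3,0,0],"yaw":0},{"jaw":-1,"linear":[0.3,0,0],"yaw":0}]';
python3 -m crank '[{"jaw":-1,"linear":[0.3,0,0],"yaw":0},{"jaw":-1,"linear":[0.3,0,0],"yaw":0}]';python3 -m crank '[{"jaw":-1,"linear":[0.3,0,0],"yaw":0},{"jaw":-1,"linear":[0.3,0,0],"yaw":0}]'
```

```text
clock: 4.53
position: [0.5607, -0.1424, 0.0616]
orientation: [0.707, 0.707, -0.004, 0.009]
ft_force: [0.9, -3.3, -2.5]
width: 0.0002
clock: 4.7
position: [0.5608, -0.1376, 0.0616]
orientation: [0.708, 0.706, -0.005, 0.01]
ft_force: [-0.2, -3.0, -0.7]
width: -0.0003
clock: 4.87
position: [0.5608, -0.1321, 0.0616]
orientation: [0.708, 0.706, -0.005, 0.011]
ft_force: [0.1, -3.8, -1.2]
width: -0.0002
```

```bash
python3 -m crank '[{"jaw":-1,"linear":[0.3,0,0],"yaw":0},{"jaw":-1,"linear":[0.2,0,0],"yaw":0}]';python3 -m crank '[{"jaw":-1,"linear":[0.2,0,0],"yaw":0},{"jaw":-1,"linear":[0.2,0,0],"yaw":0}]';python3 -m crank '[{"jaw":-1,"linear":[0.15,0,0],"yaw":0},{"jaw":-1,"linear":[0.15,0,0],"yaw":0}]'
```

```text
clock: 5.03
position: [0.5608, -0.1283, 0.0617]
orientation: [0.708, 0.706, -0.006, 0.012]
ft_force: [0.3, -10.7, -2.6]
width: -0.0002
clock: 5.2
position: [0.5607, -0.1283, 0.0617]
orientation: [0.709, 0.705, -0.007, 0.015]
ft_force: [-0.3, -7.6, -3.2]
width: 0.0004
clock: 5.37
position: [0.5607, -0.1284, 0.0618]
orientation: [0.71, 0.704, -0.008, 0.017]
ft_force: [0.5, -6.2, -2.4]
width: 0.0002
```

```bash
python3 -m crank '[{"jaw":-1,"linear":[0.4,0,0],"yaw":0},{"jaw":-1,"linear":[0.4,0,0],"yaw":0}]';python3 -c "
from h import *
st()
d=snap('top','top2');cv2.imwrite('pics/c4.png',cv2.resize(cv2.imread('pics/top2.png')[180:280,285:410],None,fx=6,fy=6))"
```

```text
clock: 5.53
position: [0.5607, -0.1283, 0.062]
orientation: [0.712, 0.702, -0.011, 0.021]
ft_force: [1.0, -12.1, -3.0]
width: -0.0001
5.5333 [ 0.5607 -0.1283  0.062 ] [[0.014, 1.0, 0.014], [0.999, -0.014, -0.046], [-0.046, 0.015, -0.999]] [  1.  -12.1  -3. ] -0.0001
```

View pics/c4.png

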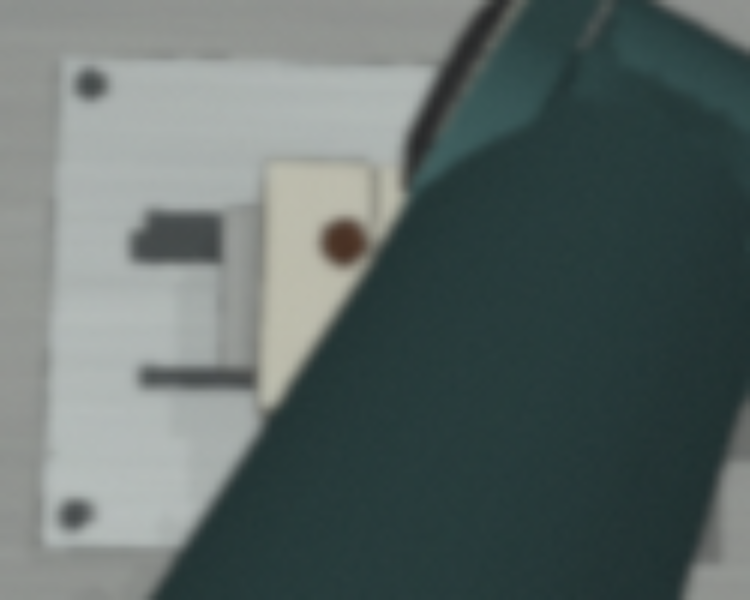

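The blocks have met: the seam is at crop x≈378 and the stop is firm at about 12 N. I'll back off in -y and lift.

```bash
python3 -m crank '[{"jaw":-1,"linear":[-0.3,0,0],"yaw":0},{"jaw":-1,"linear":[-0.6,0,0],"yaw":0},{"jaw":-1,"linear":[-1,0,0],"yaw":0},{"jaw":-1,"linear":[-1,0,0],"yaw":0},{"jaw":-1,"linear":[-0.5,0,-1],"yaw":0},{"jaw":-1,"linear":[0,0,-3],"yaw":0},{"jaw":-1,"linear":[0,0,-3],"yaw":0},{"jaw":-1,"linear":[0,0,-3],"yaw":0},{"jaw":-1,"linear":[0,0,-3],"yaw":0},{"jaw":0,"linear":[0,0,-2],"yaw":0}]';python3 -c "
from h import *
st();s=manip.sense()['position'];print(tool([.4985-s[0],.2577-s[1],.22-s[2]]))"
```

```text
clock: 6.42
position: [0.5545, -0.1571, 0.2171]
orientation: [0.713, 0.701, -0.013, 0.014]
ft_force: [0.9, -0.0, -0.7]
width: 0.011
6.4167 [ 0.5545 -0.1571  0.2171] [[0.016, 1.0, 0.001], [0.999, -0.016, -0.039], [-0.039, 0.002, -0.999]] [ 0.9 -0.  -0.7] 0.011
[41.34263215 -6.25124624 -1.9128729 ]
```

```bash
python3 -m crank '[{"jaw":0,"linear":[3.2,-0.5,-0.1],"yaw":0},{"jaw":0,"linear":[4,-0.6,-0.2],"yaw":0},{"jaw":0,"linear":[4,-0.6,-0.2],"yaw":0},{"jaw":0,"linear":[4,-0.6,-0.2],"yaw":0},{"jaw":0,"linear":[4,-0.6,-0.2],"yaw":0},{"jaw":0,"linear":[4,-0.6,-0.2],"yaw":0},{"jaw":0,"linear":[4,-0.6,-0.2],"yaw":0},{"jaw":0,"linear":[4,-0.6,-0.2],"yaw":0},{"jaw":0,"linear":[3,-0.5,-0.2],"yaw":-4},{"jaw":0,"linear":[1.5,-0.3,0],"yaw":-4}]';python3 -m crank '[{"jaw":0,"linear":[0,0,0],"yaw":0},{"jaw":0,"linear":[0,0,0],"yaw":0}]'; python3 -c "
from h import *
st();s=manip.sense()['position'];print(tool([.4985-s[0],.2577-s[1],.13-s[2]]));snap('wrist','w1');print(proj('w1',[.4985,.2577,.123]))
print(tool([-.097,.995,0]))"
```

```text
clock: 7.25
position: [0.5096, 0.2057, 0.2376]
orientation: [0.667, 0.744, -0.005, 0.02]
ft_force: [0.1, -0.0, 0.0]
width: 0.0428
clock: 7.42
position: [0.5082, 0.2108, 0.2388]
orientation: [0.664, 0.748, -0.004, 0.019]
ft_force: [0.2, -1.0, 0.9]
width: 0.0428
7.4167 [0.5082 0.2108 0.2388] [[-0.118, 0.993, 0.023], [0.992, 0.119, -0.03], [-0.033, 0.02, -0.999]] [ 0.2 -1.   0.9] 0.0428
[ 5.13333916 -0.62177189 10.7022832 ]
(np.float64(310.86383070723997), np.float64(143.3169107394787))
[99.89759542  2.08504294 -3.23466009]
```

View pics/w1.png

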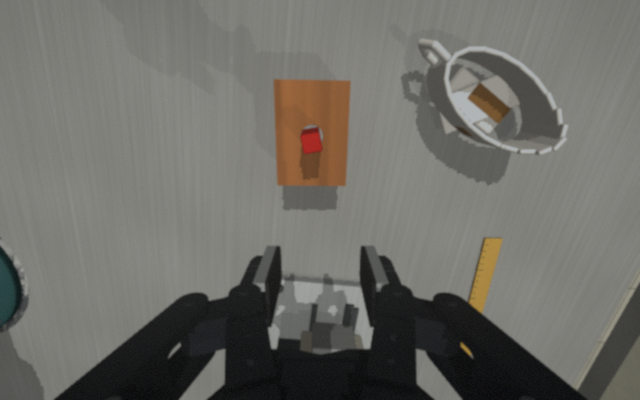

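The wrist view shows the handle at about (312,140), which agrees with the projected (311,143). I'll centre over it in small rows.

```bash
python3 -m crank '[{"jaw":0.1,"linear":[1,-0.1,1.5],"yaw":0},{"jaw":0.1,"linear":[1.3,-0.1,1.5],"yaw":0},{"jaw":0.1,"linear":[1.2,-0.1,1.5],"yaw":0},{"jaw":0.1,"linear":[0.8,-0.1,1],"yaw":0},{"jaw":0.1,"linear":[0.4,-0.1,0.5],"yaw":0},{"jaw":0.1,"linear":[0,0,0],"yaw":0},{"jaw":0.1,"linear":[0,0,0],"yaw":0}]'; python3 -c "
from h import *
st();s=manip.sense()['position'];print(tool([.4985-s[0],.2577-s[1],.105-s[2]]))"
```

```text
clock: 8.05
position: [0.5049, 0.2435, 0.1785]
orientation: [0.674, 0.739, -0.002, 0.021]
ft_force: [0.1, 0.8, 0.7]
width: 0.0467
8.05 [0.5049 0.2435 0.1785] [[-0.091, 0.995, 0.028], [0.995, 0.092, -0.032], [-0.034, 0.025, -0.999]] [0.1 0.8 0.7] 0.0467
[ 1.7215864  -0.69267704  7.28420876]
```

```bash
python3 -m crank '[{"jaw":0.1,"linear":[0.8,-0.4,1],"yaw":0},{"jaw":0.1,"linear":[0.6,-0.3,1.2],"yaw":0},{"jaw":0.1,"linear":[0.2,0,1.2],"yaw":0},{"jaw":0.1,"linear":[0,0,1],"yaw":0},{"jaw":0.1,"linear":[0,0,0.6],"yaw":0},{"jaw":0.1,"linear":[0,0,0],"yaw":0},{"jaw":0.1,"linear":[0,0,0],"yaw":0}]'; python3 -c "
from h import *
st();s=manip.sense()['position'];print(tool([.4985-s[0],.2577-s[1],.105-s[2]]));snap('wrist','w2');print(proj('w2',[.4985,.2577,.123]))
cv2.imwrite('pics/c5.png',cv2.resize(cv2.imread('pics/w2.png')[130:330,200:430],None,fx=3,fy=3))"
```

```text
clock: 8.63
position: [0.4983, 0.2566, 0.1237]
orientation: [0.675, 0.737, -0.002, 0.021]
ft_force: [-0.0, -1.1, 0.3]
width: 0.047
8.6333 [0.4983 0.2566 0.1237] [[-0.087, 0.996, 0.029], [0.996, 0.088, -0.031], [-0.034, 0.026, -0.999]] [-0.  -1.1  0.3] 0.047
[ 0.17276423 -0.02272588  1.86737481]
(np.float64(318.3006975915827), np.float64(272.8724978859851))
```

View pics/c5.png

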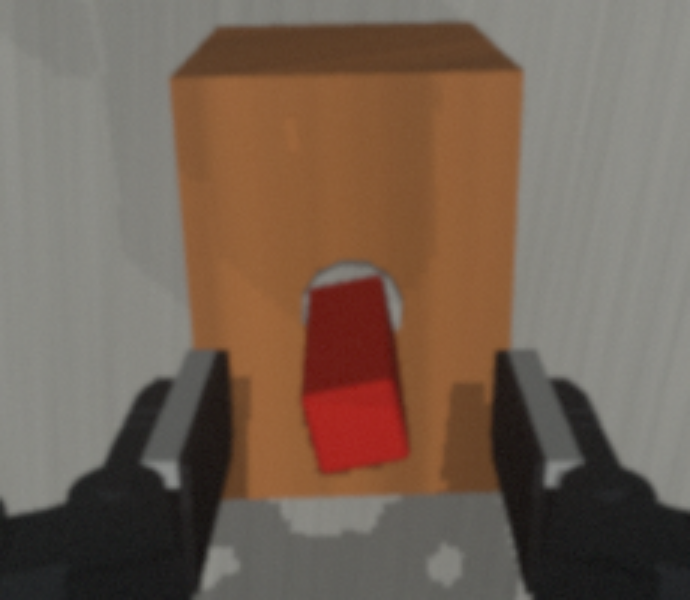

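The handle stands about 10° anticlockwise of the jaws and is centred between the pads. I'll yaw, lower and close.

```bash
python3 -m crank '[{"jaw":0.1,"linear":[0.1,0,0],"yaw":-5},{"jaw":0.1,"linear":[0,0,0.6],"yaw":-5},{"jaw":0.1,"linear":[0,0,0.6],"yaw":0},{"jaw":0.1,"linear":[0,0,0.5],"yaw":0},{"jaw":0.1,"linear":[0,0,0],"yaw":0},{"jaw":0.1,"linear":[0,0,0],"yaw":0}]'; python3 -c "
from h import *
st();s=manip.sense()['position'];print(tool([.4985-s[0],.2577-s[1],.105-s[2]]));snap('wrist','w3')
cv2.imwrite('pics/c6.png',cv2.resize(cv2.imread('pics/w3.png')[200:380,200:430],None,fx=3,fy=3))"
```

```text
clock: 9.18
position: [0.5007, 0.2568, 0.1076]
orientation: [0.609, 0.793, -0.002, 0.022]
ft_force: [-0.4, 0.7, 1.4]
width: 0.0472
9.1833 [0.5007 0.2568 0.1076] [[-0.258, 0.965, 0.032], [0.965, 0.259, -0.03], [-0.037, 0.024, -0.999]] [-0.4  0.7  1.4] 0.0472
[ 0.15507538 -0.19523693  0.252273  ]
```

View pics/c6.png

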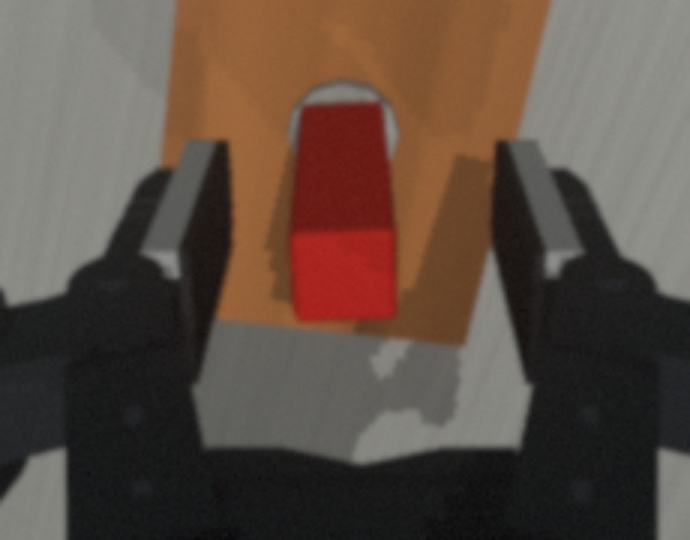

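The handle is square to the jaws and about 2 mm to their left. I'll shift and grip.

```bash
python3 -m crank '[{"jaw":0.1,"linear":[0.1,-0.2,0.2],"yaw":0},{"jaw":0.1,"linear":[0.1,-0.05,0],"yaw":0},{"jaw":-1,"linear":[0,0,0],"yaw":0},{"jaw":-1,"linear":[0,0,0],"yaw":0},{"jaw":-1,"linear":[0,0,0],"yaw":0},{"jaw":-1,"linear":[0,0,0],"yaw":0},{"jaw":-1,"linear":[0,0,0],"yaw":0},{"jaw":-1,"linear":[0,0,0],"yaw":0}]' 40; python3 -c "
from h import *
st()"; python3 -m crank '[{"jaw":-1,"linear":[0,0,0],"yaw":0},{"jaw":-1,"linear":[0,0,0],"yaw":0}]'; python3 -c "
from h import *
st();print(tool([0,0,.1]))"
```

```text
clock: 9.9
position: [0.4973, 0.2584, 0.1061]
orientation: [0.609, 0.793, -0.002, 0.022]
ft_force: [0.0, -0.1, -0.8]
width: 0.0154
9.9 [0.4973 0.2584 0.1061] [[-0.257, 0.966, 0.032], [0.966, 0.258, -0.03], [-0.037, 0.024, -0.999]] [ 0.  -0.1 -0.8] 0.0154
clock: 10.07
position: [0.4973, 0.2584, 0.1061]
orientation: [0.609, 0.793, -0.002, 0.022]
ft_force: [-0.3, -0.8, 0.1]
width: 0.0152
10.0667 [0.4973 0.2584 0.1061] [[-0.257, 0.966, 0.032], [0.966, 0.258, -0.03], [-0.037, 0.024, -0.999]] [-0.3 -0.8  0.1] 0.0152
[-0.370487    0.23581228 -9.99035194]
```

```bash
python3 -m crank '[{"jaw":-1,"linear":[0,0,-0.3],"yaw":0},{"jaw":-1,"linear":[0,0.2,0],"yaw":0},{"jaw":-1,"linear":[0,0.2,0],"yaw":0},{"jaw":-1,"linear":[0,0.2,0],"yaw":0}]'; python3 -c "
from h import *
st()"; python3 -m crank '[{"jaw":-1,"linear":[0,0.2,0],"yaw":0},{"jaw":-1,"linear":[0,0.2,0],"yaw":0}]'; python3 -c "
from h import *
st()"
```

```text
clock: 10.4
position: [0.4987, 0.2589, 0.1082]
orientation: [0.609, 0.793, -0.007, 0.019]
ft_force: [-4.0, -1.6, 2.3]
width: 0.0155
10.4 [0.4987 0.2589 0.1082] [[-0.258, 0.966, 0.022], [0.966, 0.258, -0.033], [-0.038, 0.012, -0.999]] [-4.  -1.6  2.3] 0.0155
clock: 10.57
position: [0.4991, 0.2591, 0.1073]
orientation: [0.609, 0.793, -0.01, 0.016]
ft_force: [-6.2, -1.1, 2.5]
width: 0.016
10.5667 [0.4991 0.2591 0.1073] [[-0.258, 0.966, 0.013], [0.965, 0.258, -0.036], [-0.038, 0.003, -0.999]] [-6.2 -1.1  2.5] 0.016
```

The hole wall straightened the tool in the jaw plane to 0.003. Now I'll lift vertically.

```bash
python3 -m crank '[{"jaw":-1,"linear":[0,-0.2,-0.5],"yaw":0},{"jaw":-1,"linear":[-0.05,0,-1],"yaw":0},{"jaw":-1,"linear":[-0.05,0,-1.5],"yaw":0},{"jaw":-1,"linear":[-0.06,0,-1.5],"yaw":0},{"jaw":-1,"linear":[-0.06,0,-1.5],"yaw":0},{"jaw":-1,"linear":[-0.06,0,-1.5],"yaw":0},{"jaw":-1,"linear":[-0.06,0,-1.5],"yaw":0},{"jaw":-1,"linear":[-0.06,0,-1.5],"yaw":0},{"jaw":-1,"linear":[-0.05,0,-1],"yaw":0},{"jaw":-1,"linear":[0,0,0],"yaw":0}]'; python3 -c "
from h import *
st();s=manip.sense()['position'];print(tool([.495-s[0],-.0695-s[1],.225-s[2]]))"
```

```text
clock: 11.4
position: [0.5039, 0.2592, 0.2353]
orientation: [0.61, 0.792, -0.002, 0.022]
ft_force: [-0.3, -0.4, -0.9]
width: 0.0154
11.4 [0.5039 0.2592 0.2353] [[-0.255, 0.966, 0.032], [0.966, 0.256, -0.029], [-0.036, 0.024, -0.999]] [-0.3 -0.4 -0.9] 0.0154
[-31.4923495   -9.29967452   1.95577184]
```

```bash
python3 -m crank '[{"jaw":-1,"linear":[-1.5,-0.4,0.1],"yaw":0},{"jaw":-1,"linear":[-2.7,-0.8,0.1],"yaw":0},{"jaw":-1,"linear":[-2.7,-0.8,0.1],"yaw":0},{"jaw":-1,"linear":[-2.7,-0.8,0.1],"yaw":0},{"jaw":-1,"linear":[-2.7,-0.8,0.1],"yaw":0},{"jaw":-1,"linear":[-2.7,-0.8,0.1],"yaw":0},{"jaw":-1,"linear":[-2.7,-0.8,0.1],"yaw":0},{"jaw":-1,"linear":[-2.7,-0.8,0.1],"yaw":0},{"jaw":-1,"linear":[-2.7,-0.8,0.1],"yaw":0},{"jaw":-1,"linear":[-2.7,-0.8,0.1],"yaw":0}]'; python3 -m crank '[{"jaw":-1,"linear":[-2,-0.5,0],"yaw":0},{"jaw":-1,"linear":[-1,-0.3,0],"yaw":0},{"jaw":-1,"linear":[0,0,0],"yaw":0},{"jaw":-1,"linear":[0,0,0],"yaw":0},{"jaw":-1,"linear":[0,0,0],"yaw":0}]'; python3 -c "
from h import *
st();s=manip.sense()['position'];print(tool([.495-s[0],-.0695-s[1],.21-s[2]]))"
```

```text
clock: 12.23
position: [0.4934, -0.0221, 0.2277]
orientation: [0.606, 0.795, -0.002, 0.021]
ft_force: [0.9, -0.6, -1.4]
width: 0.0159
clock: 12.65
position: [0.4885, -0.066, 0.2261]
orientation: [0.613, 0.79, -0.005, 0.021]
ft_force: [-0.3, 0.5, -2.0]
width: 0.0156
12.65 [ 0.4885 -0.066   0.2261] [[-0.249, 0.968, 0.027], [0.968, 0.249, -0.033], [-0.039, 0.018, -0.999]] [-0.3  0.5 -2. ] 0.0156
[-0.43719932  0.51606348  1.63752817]
```

Run:
```python
from h import *
for n in('top','scene','wrist'): snap(n,n+'3')
s=manip.sense();p=s['position'];print(proj('scene3',p),proj('scene3',[.495,-.0695,.09]),proj('top3',[.495,-.0695,.09]),proj('wrist3',[.495,-.0695,.09]),proj('wrist3',p-[0,0,.095]),proj('scene3',p-[0,0,.095]))
u,v=map(int,proj('scene3',[.51,-.07,.12]))
a=cv2.imread('pics/scene3.png')[v-50:v+50,u-50:u+50]; print(u-50,v-50)
b=cv2.imread('pics/wrist3.png')[200:400,220:420]
cv2.imwrite('pics/m1.png',np.hstack([cv2.resize(a,(400,400),interpolation=cv2.INTER_CUBIC),cv2.resize(b,(400,400),interpolation=cv2.INTER_CUBIC)]))
```

```text
(np.float64(330.22089475462485), np.float64(130.08153089739608)) (np.float64(327.337094890787), np.float64(164.02912144349227)) (np.float64(346.36105906283285), np.float64(257.42741625723147)) (np.float64(321.4442485408096), np.float64(196.48721549393358)) (np.float64(316.81176903025425), np.float64(206.32488366282945)) (np.float64(329.8477850966359), np.float64(153.8197654276536))
274 110
```

View pics/m1.png

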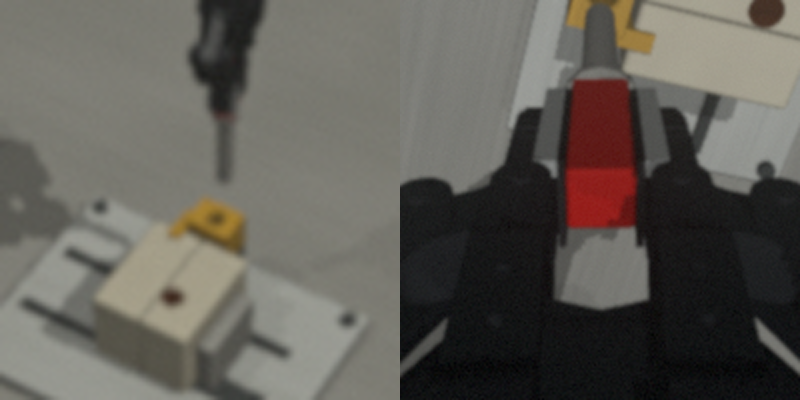

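Run:
```python
from h import *
h=cv2.cvtColor(cv2.imread('pics/wrist3.png'),cv2.COLOR_BGR2HSV)
print('wrist S, cols 302..338 step2');print(list(range(302,340,2)))
for r in range(186,226,2):print(r,h[r,302:340:2,1],)
h=cv2.cvtColor(cv2.imread('pics/scene3.png'),cv2.COLOR_BGR2HSV)
print('scene V cols 324..336')
for r in range(146,162):print(r,h[r,324:337,2])
```

```text
wrist S, cols 302..338 step2
[302, 304, 306, 308, 310, 312, 314, 316, 318, 320, 322, 324, 326, 328, 330, 332, 334, 336, 338]
186 [  5   7  15 118 145 149 151 150 148 150 149 153 147 149 146 151 149 152
 150]
188 [  8   9  22 131 149 148 145 148 149 149 149 147 150 150 149 149 148 147
 145]
190 [  8   4  50 144 149 148 150 147 148 143 144 147 148 150 147 149 148 147
 144]
192 [  7   7  89 143 150 149 146 141 104  74  63  91 135 147 150 148 147 148
 133]
194 [  9  13 115 146 148 148 146 132 107  92  96 118 126 142 148 152 148 151
 125]
196 [  7  14 134 153 147 148 142 119 113 122 120 124 117 137 148 148 150 147
  89]
198 [  7  25 145 150 151 148 137 138 132 138 129 132 129 138 149 149 148 139
  56]
200 [  7  48 147 149 148 148 147 141 132 126 137 133 136 139 151 148 148 125
  42]
202 [  9  81 150 151 151 148 142  88  52  44  68 112 144 148 148 151 147 106
  36]
204 [ 11 112 150 152 150 145  96  20  13  13  20  53 136 149 148 148 144  79
  35]
206 [ 12 124 147 149 149 136  36  13  13  16  19  13 105 146 148 150 143  58
  31]
208 [ 24 137 150 147 147 125  15  13  16  13  13  17  73 147 1
[... 934 characters left out ...]
122]
150 [123 123 122 111  93  77  80  89 106 120 125 124 123]
151 [124 125 123 113  93  77  81  89 109 120 123 124 124]
152 [123 124 124 113  91  75  80  93 109 121 124 125 123]
153 [124 124 122 114  89  75  78  95 110 122 124 123 126]
154 [123 122 123 113  96  80  85  97 115 123 125 126 124]
155 [125 123 122 118 106  97  97 107 118 124 124 124 125]
156 [125 125 123 121 119 112 114 119 123 126 126 124 127]
157 [124 125 125 125 124 123 122 123 125 125 125 126 125]
158 [127 130 127 126 125 124 125 125 126 125 125 124 125]
159 [136 141 137 132 130 129 125 124 123 125 125 125 124]
160 [150 153 150 148 142 139 133 128 127 125 125 124 127]
161 [159 162 158 155 153 149 144 139 133 129 125 124 125]
```

Run:
```python
from h import *
p=manip.sense()['position'];f=px('wrist3',319.6,206.5,p[2]-.095);b=px('wrist3',320.7,199.5,.09)
print('foot',f,'tcp',p,'bore',b,'delta',b-f,'tool',tool([b[0]-f[0],b[1]-f[1],0]))
h=cv2.cvtColor(cv2.imread('pics/scene3.png'),cv2.COLOR_BGR2HSV)
for r in range(159,171):print(r,h[r,320:337,2])
h=cv2.cvtColor(cv2.imread('pics/wrist3.png'),cv2.COLOR_BGR2HSV)
print('V')
for r in range(186,208):print(r,h[r,308:336,2])
f2=px('scene3',329.6,154,p[2]-.095);b2=px('scene3',328,164.2,.09);print(f2,b2,b2-f2)
```

```text
foot [ 0.49116262 -0.06448631  0.13128396] tcp [ 0.48895962 -0.06488981  0.22628396] bore [ 0.49508435 -0.07258586  0.09      ] delta [ 0.00392173 -0.00809955 -0.04128396] tool [-0.88181769  0.17558419  0.03733397]
159 [124 124 124 130 136 141 137 132 130 129 125 124 123 125 125 125 124]
160 [123 125 129 138 150 153 150 148 142 139 133 128 127 125 125 124 127]
161 [128 130 138 149 159 162 158 155 153 149 144 139 133 129 125 124 125]
162 [137 142 150 159 163 160 154 146 143 145 152 151 144 139 132 126 125]
163 [146 152 158 161 161 154 136 124 117 127 145 156 156 150 140 129 126]
164 [147 151 156 161 158 143 122 103  96 112 141 158 161 152 139 127 123]
165 [140 134 139 149 151 141 123 109 104 122 145 160 157 146 129 118 122]
166 [129 110 111 125 137 139 137 133 134 144 158 162 153 131 115 115 122]
167 [127 102  91  97 110 123 135 141 150 157 161 154 138 118 109 113 122]
168 [140 123 107  95  91  97 110 127 140 150 152 141 120 108 106 113 122]
169 [156 151 137 120 100  93  93  99 111 124 129 121 107 103 104 114 121]
170 [165 164 156 142 123 118 111  99  95  98 103 104 103 100 103 112 12
[... 2036 characters left out ...]
 158 154 153 154 146 129 103  85  78  78  80  80  81  80  83  90 109
 126 140 147 151 156 156 158 156 154 135]
204 [158 155 153 154 149 132 106  84  76  78  77  79  79  78  78  80  86 106
 131 147 152 157 158 157 159 156 151 127]
205 [157 156 156 154 140 115  87  74  75  77  78  80  79  79  79  77  80  94
 122 147 157 159 158 157 157 155 145 118]
206 [157 154 156 153 135 101  77  74  77  77  79  77  79  77  80  77  76  84
 109 139 155 158 158 157 156 155 139 108]
207 [155 155 156 152 132  93  73  73  77  77  80  81  78  79  78  79  77  78
  98 131 154 158 157 157 157 152 131 101]
[ 0.48994831 -0.06514523  0.13128396] [ 0.49457183 -0.06745754  0.09      ] [ 0.00462352 -0.00231231 -0.04128396]
```

The pin is held upright with no slip. The wrist view puts the bore centre at (321,197), which agrees with the prediction, and the foot at about (320,206). I'll shift onto the bore and go down near it.

```bash
python3 -m crank '[{"jaw":-1,"linear":[-0.25,0.15,0.5],"yaw":0},{"jaw":-1,"linear":[-0.15,0.1,0.7],"yaw":0},{"jaw":-1,"linear":[0,0.05,0.7],"yaw":0},{"jaw":-1,"linear":[0,0,0.4],"yaw":0},{"jaw":-1,"linear":[0,0,0],"yaw":0},{"jaw":-1,"linear":[0,0,0],"yaw":0}]'; python3 -c "
from h import *
st();s=manip.sense()['position'];print(tool([.4932-s[0],-.0696-s[1],.195-s[2]]))"
```

```text
clock: 13.3
position: [0.4943, -0.0657, 0.2]
orientation: [0.609, 0.793, -0.005, 0.02]
ft_force: [0.5, 0.4, -1.3]
width: 0.0156
13.3 [ 0.4943 -0.0657  0.2   ] [[-0.257, 0.966, 0.026], [0.966, 0.258, -0.033], [-0.038, 0.017, -0.999]] [ 0.5  0.4 -1.3] 0.0156
[-0.3326974  -0.21161675  0.51418785]
```

```bash
python3 -m crank '[{"jaw":-1,"linear":[-0.3,-0.1,0],"yaw":0},{"jaw":-1,"linear":[-0.1,-0.1,0],"yaw":0},{"jaw":-1,"linear":[0,0,0],"yaw":0},{"jaw":-1,"linear":[0,0,0],"yaw":0}]'
python3 - <<'E'
from h import *
st();snap('wrist','w5');snap('scene','s5')
s=manip.sense()['position'];print(tool([.4932-s[0],-.0696-s[1],.195-s[2]]))
print(proj('w5',[.495,-.07,.09]),proj('w5',s+[.002,0,-.095]),proj('s5',[.495,-.07,.09]),proj('s5',s+[.002,0,-.095]))
a=cv2.imread('pics/w5.png')[160:240,270:370];b=cv2.imread('pics/s5.png')[130:180,300:350]
cv2.imwrite('pics/m2.png',np.hstack([cv2.resize(a,(400,320),interpolation=cv2.INTER_CUBIC),cv2.resize(b,(320,320),interpolation=cv2.INTER_CUBIC)]))
E
```

```text
clock: 13.63
position: [0.4933, -0.0707, 0.2002]
orientation: [0.609, 0.793, -0.005, 0.02]
ft_force: [-0.6, -0.2, -1.1]
width: 0.0153
13.6333 [ 0.4933 -0.0707  0.2002] [[-0.257, 0.966, 0.026], [0.966, 0.258, -0.033], [-0.038, 0.017, -0.999]] [-0.6 -0.2 -1.1] 0.0153
[0.12141117 0.00587525 0.52011762]
(np.float64(318.61121521917045), np.float64(199.78792155731188)) (np.float64(319.04527546119397), np.float64(206.99973058641635)) (np.float64(327.19282044604586), np.float64(163.96481104983667)) (np.float64(326.99013989861635), np.float64(160.49918487822765))
```

View pics/m2.png

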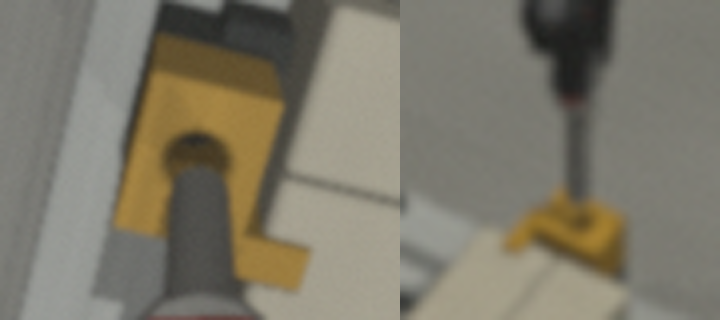

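The foot is just above the bore and in line to about 1–2 mm in both views. Now I'll descend by feel.

```bash
python3 -m crank '[{"jaw":-1,"linear":[0.01,0,0.4],"yaw":0},{"jaw":-1,"linear":[0.02,-0.01,0.4],"yaw":0},{"jaw":-1,"linear":[0.02,0,0.3],"yaw":0},{"jaw":-1,"linear":[0.01,0,0.2],"yaw":0}]';python3 -m crank '[{"jaw":-1,"linear":[0.01,0,0.2],"yaw":0},{"jaw":-1,"linear":[0.01,0,0.2],"yaw":0}]'; python3 -m crank '[{"jaw":-1,"linear":[0.01,0,0.2],"yaw":0},{"jaw":-1,"linear":[0.01,0,0.2],"yaw":0}]'; python3 -c "
from h import *
st()"
```

```text
clock: 14.07
position: [0.4939, -0.0702, 0.1868]
orientation: [0.609, 0.793, -0.004, 0.021]
ft_force: [-0.0, 0.2, -1.1]
width: 0.0157
clock: 14.23
position: [0.4936, -0.0702, 0.1819]
orientation: [0.609, 0.793, -0.005, 0.02]
ft_force: [-0.0, -0.3, -0.5]
width: 0.0152
clock: 14.4
position: [0.4936, -0.0701, 0.1773]
orientation: [0.609, 0.793, -0.005, 0.02]
ft_force: [-0.2, 1.8, -0.5]
width: 0.0153
14.4 [ 0.4936 -0.0701  0.1773] [[-0.258, 0.966, 0.026], [0.965, 0.258, -0.033], [-0.038, 0.017, -0.999]] [-0.2  1.8 -0.5] 0.0153
```

```bash
python3 -m crank '[{"jaw":-1,"linear":[0.05,0,0.3],"yaw":0},{"jaw":-1,"linear":[0.03,0,0.3],"yaw":0},{"jaw":-1,"linear":[0.01,0,0.3],"yaw":0}]';python3 -m crank '[{"jaw":-1,"linear":[0.01,0,0.3],"yaw":0},{"jaw":-1,"linear":[0.01,0,0.3],"yaw":0}]'; python3 -m crank '[{"jaw":-1,"linear":[0.01,0,0.3],"yaw":0},{"jaw":-1,"linear":[0.01,0,0.3],"yaw":0}]'; python3 -c "
from h import *
st();print(manip.sense()['moment'])"
```

```text
clock: 14.65
position: [0.4935, -0.07, 0.1675]
orientation: [0.609, 0.793, -0.005, 0.02]
ft_force: [-1.0, -0.6, -1.1]
width: 0.0156
clock: 14.82
position: [0.4936, -0.07, 0.1608]
orientation: [0.609, 0.793, -0.005, 0.02]
ft_force: [-0.1, -0.3, -1.0]
width: 0.0155
clock: 14.98
position: [0.4936, -0.07, 0.1541]
orientation: [0.609, 0.793, -0.005, 0.02]
ft_force: [-0.2, -0.5, -1.2]
width: 0.0154
14.9833 [ 0.4936 -0.07    0.1541] [[-0.257, 0.966, 0.026], [0.966, 0.258, -0.033], [-0.039, 0.016, -0.999]] [-0.2 -0.5 -1.2] 0.0154
[-0.14224635  0.12991465 -0.01774958]
```

```bash
python3 -m crank '[{"jaw":-1,"linear":[0.01,0,0.2],"yaw":0},{"jaw":-1,"linear":[0.01,0,0.2],"yaw":0}]';python3 -m crank '[{"jaw":-1,"linear":[0.01,0,0.2],"yaw":0},{"jaw":-1,"linear":[0.01,0,0.2],"yaw":0}]'; python3 -m crank '[{"jaw":-1,"linear":[0.01,0,0.2],"yaw":0},{"jaw":-1,"linear":[0.01,0,0.2],"yaw":0}]'; python3 -m crank '[{"jaw":-1,"linear":[0.01,0,0.2],"yaw":0},{"jaw":-1,"linear":[0.01,0,0.2],"yaw":0}]';python3 -c "
from h import *
st()"
```

```text
clock: 15.15
position: [0.4936, -0.0699, 0.1493]
orientation: [0.609, 0.793, -0.005, 0.02]
ft_force: [0.2, -0.1, -1.1]
width: 0.0156
clock: 15.32
position: [0.4936, -0.0699, 0.1449]
orientation: [0.609, 0.793, -0.005, 0.02]
ft_force: [-0.4, -0.7, -0.7]
width: 0.0152
clock: 15.48
position: [0.4936, -0.0699, 0.1405]
orientation: [0.609, 0.793, -0.006, 0.02]
ft_force: [-0.6, -0.7, -0.9]
width: 0.0157
clock: 15.65
position: [0.4939, -0.07, 0.1366]
orientation: [0.609, 0.793, -0.005, 0.02]
ft_force: [-2.3, 0.1, 6.7]
width: 0.0153
15.65 [ 0.4939 -0.07    0.1366] [[-0.257, 0.966, 0.025], [0.966, 0.258, -0.033], [-0.039, 0.016, -0.999]] [-2.3  0.1  6.7] 0.0153
```

The pin is through both knuckles and the sleeve is resisting with about 7 N, as expected. I'll continue to the firm stop near TCP z≈0.121.

```bash
python3 -m crank '[{"jaw":-1,"linear":[0.01,-0.02,0.3],"yaw":0},{"jaw":-1,"linear":[0.01,-0.01,0.3],"yaw":0},{"jaw":-1,"linear":[0.01,0,0.3],"yaw":0}]';python3 -m crank '[{"jaw":-1,"linear":[0.01,0,0.3],"yaw":0},{"jaw":-1,"linear":[0.01,0,0.3],"yaw":0}]'; python3 -m crank '[{"jaw":-1,"linear":[0.01,0,0.3],"yaw":0},{"jaw":-1,"linear":[0.01,0,0.2],"yaw":0}]';python3 -c "
from h import *
st()"
```

```text
clock: 15.9
position: [0.4939, -0.0702, 0.1288]
orientation: [0.609, 0.793, -0.005, 0.02]
ft_force: [-2.8, 0.0, 6.1]
width: 0.0155
clock: 16.07
position: [0.4939, -0.0703, 0.1236]
orientation: [0.609, 0.793, -0.004, 0.019]
ft_force: [-3.5, -0.7, 6.9]
width: 0.0156
clock: 16.23
position: [0.494, -0.0704, 0.1206]
orientation: [0.609, 0.793, -0.004, 0.018]
ft_force: [-13.0, 0.3, 41.4]
width: 0.0155
16.2333 [ 0.494  -0.0704  0.1206] [[-0.257, 0.966, 0.024], [0.966, 0.258, -0.028], [-0.033, 0.016, -0.999]] [-13.    0.3  41.4] 0.0155
```

Firm stop at TCP z 0.1206, with the force just under the limit. I'll relax, then let go.

```bash
python3 -m crank '[{"jaw":-1,"linear":[0,-0.02,0],"yaw":0},{"jaw":-1,"linear":[0,0,0],"yaw":0}]';python3 -m crank '[{"jaw":-1,"linear":[0,0,0.1],"yaw":0},{"jaw":-1,"linear":[0,0,0],"yaw":0}]' 20; python3 -m crank '[{"jaw":0,"linear":[0,0,0],"yaw":0},{"jaw":0,"linear":[0,0,0],"yaw":0},{"jaw":0,"linear":[0,0,0],"yaw":0},{"jaw":0,"linear":[0,0,0],"yaw":0},{"jaw":0,"linear":[0,0,0],"yaw":0}]';python3 -c "
from h import *
st()"
```

```text
clock: 16.4
position: [0.4938, -0.0706, 0.1215]
orientation: [0.609, 0.793, -0.003, 0.018]
ft_force: [-0.1, -1.1, -1.8]
width: 0.0154
clock: 16.57
position: [0.4939, -0.0707, 0.1209]
orientation: [0.61, 0.793, -0.003, 0.018]
ft_force: [-1.9, -0.2, 3.1]
width: 0.0155
clock: 16.98
position: [0.4953, -0.07, 0.1205]
orientation: [0.609, 0.793, -0.002, 0.019]
ft_force: [0.2, -0.4, -0.4]
width: 0.0425
16.9833 [ 0.4953 -0.07    0.1205] [[-0.257, 0.966, 0.027], [0.966, 0.258, -0.027], [-0.033, 0.019, -0.999]] [ 0.2 -0.4 -0.4] 0.0425
```

Released. To be sure the collar is flush, I'll lift off, shut the fingers and press gently on the handle top.

```bash
python3 -m crank '[{"jaw":0,"linear":[-0.03,0.02,-1],"yaw":0},{"jaw":0,"linear":[-0.05,0.03,-2],"yaw":0},{"jaw":0,"linear":[-0.06,0.03,-2],"yaw":0},{"jaw":0,"linear":[-0.04,0.02,-1.5],"yaw":0},{"jaw":-1,"linear":[0,0,0],"yaw":0},{"jaw":-1,"linear":[0,0,0],"yaw":0},{"jaw":-1,"linear":[0,0,0],"yaw":0},{"jaw":-1,"linear":[0,0,0],"yaw":0},{"jaw":-1,"linear":[0,0,0],"yaw":0},{"jaw":-1,"linear":[0,0,0],"yaw":0}]' 40;python3 -c "
from h import *
st();s=manip.sense()['position'];print(tool([.4945-s[0],-.070-s[1],.16-s[2]]))
snap('scene','s6');a=cv2.imread('pics/s6.png')[120:190,290:360]
snap('wrist','w6');b=cv2.imread('pics/w6.png')[180:380,220:420]
cv2.imwrite('pics/m3.png',np.hstack([cv2.resize(a,(400,400),interpolation=cv2.INTER_CUBIC),cv2.resize(b,(400,400))]))"
```

```text
clock: 17.82
position: [0.4937, -0.0697, 0.1883]
orientation: [0.609, 0.793, -0.004, 0.018]
ft_force: [-0.1, -0.3, 0.4]
width: 0.0001
17.8167 [ 0.4937 -0.0697  0.1883] [[-0.257, 0.966, 0.024], [0.966, 0.257, -0.027], [-0.033, 0.016, -0.999]] [-0.1 -0.3  0.4] 0.0001
[0.04728522 0.02668113 2.83343412]
```

View pics/m3.png

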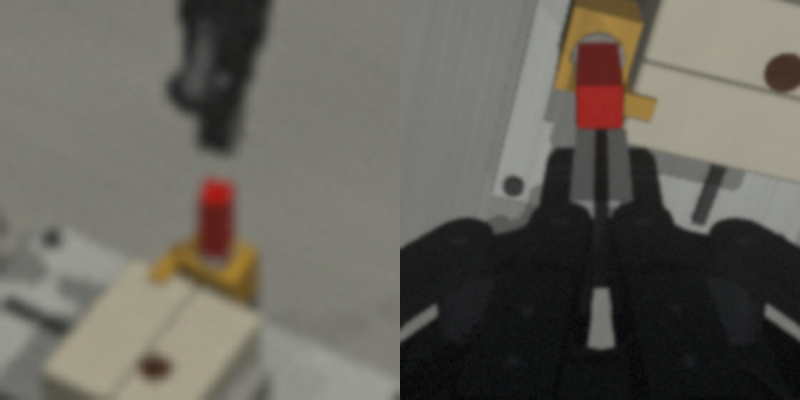

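The pin stands in the brass knuckle with its collar down, and the mould is closed. Now the gentle press.

```bash
python3 -m crank '[{"jaw":-1,"linear":[0.04,0.02,0.7],"yaw":0},{"jaw":-1,"linear":[0.02,0,0.9],"yaw":0},{"jaw":-1,"linear":[0.02,0,0.6],"yaw":0},{"jaw":-1,"linear":[0,0,0.2],"yaw":0},{"jaw":-1,"linear":[0,0,0.1],"yaw":0}]';python3 -m crank '[{"jaw":-1,"linear":[0,0,0.15],"yaw":0},{"jaw":-1,"linear":[0,0,0.15],"yaw":0}]';python3 -m crank '[{"jaw":-1,"linear":[0,0,0.15],"yaw":0},{"jaw":-1,"linear":[0,0,0.15],"yaw":0}]'
```

```text
clock: 18.33
position: [0.4936, -0.0697, 0.1595]
orientation: [0.61, 0.793, -0.005, 0.017]
ft_force: [-0.1, -0.3, 0.2]
width: -0.0
clock: 18.5
position: [0.4934, -0.0699, 0.1557]
orientation: [0.61, 0.793, -0.005, 0.017]
ft_force: [0.5, 0.7, -0.4]
width: -0.0001
clock: 18.67
position: [0.4946, -0.0699, 0.155]
orientation: [0.61, 0.793, -0.004, 0.017]
ft_force: [-8.8, 2.2, 24.6]
width: -0.0001
```

It stopped firmly at TCP z 0.155, so the fingertips are at 0.138, exactly the seated handle height. I'll withdraw and hand in.

```bash
python3 -m crank '[{"jaw":-1,"linear":[0,0,-0.3],"yaw":0},{"jaw":-1,"linear":[-0.03,0,-1],"yaw":0},{"jaw":-1,"linear":[-0.05,0,-2],"yaw":0},{"jaw":-1,"linear":[-0.05,0,-3],"yaw":0},{"jaw":-1,"linear":[-0.05,0,-3],"yaw":0},{"jaw":-1,"linear":[-1,0,-2],"yaw":0},{"jaw":-1,"linear":[0,0,0],"yaw":0},{"jaw":-1,"linear":[0,0,0],"yaw":0}]';python3 - <<'E'
from h import *
st();snap('scene','s7')
a=cv2.imread('pics/s7.png').astype(int);b=cv2.imread('pics/scene0.png').astype(int);d=np.abs(a-b).max(2)>40
for n,p in dict(boat=[.63,.27,.04],ruler=[.72,.02,.004],eye=[.57,-.39,.03],knob=[.48,-.35,.02]).items():
    u,v=map(int,proj('s7',p));print(n,u,v,d[v-12:v+12,u-12:u+12].sum())
m=cv2.cvtColor(cv2.imread('pics/s7.png'),cv2.COLOR_BGR2HSV);r=((m[...,0]<8)&(m[...,1]>150))[120:180,300:360];ys,xs=np.nonzero(r);print('red',xs.min()+300,xs.max()+300,ys.min()+120,ys.max()+120,'expect top',proj('s7',[.495,-.07,.138]),'bottom',proj('s7',[.495,-.07,.094]))
print(manip.finish_job())
E
```

```text
clock: 19.33
position: [0.4953, -0.0793, 0.277]
orientation: [0.61, 0.792, -0.003, 0.018]
ft_force: [0.5, 0.9, -0.4]
width: -0.0003
19.3333 [ 0.4953 -0.0793  0.277 ] [[-0.255, 0.967, 0.024], [0.966, 0.256, -0.026], [-0.032, 0.017, -0.999]] [ 0.5  0.9 -0.4] -0.0003
boat 410 257 0
ruler 313 247 0
eye 229 153 0
knob 256 142 14
red 325 329 152 163 expect top (np.float64(327.29617053805276), np.float64(152.8730550443645)) bottom (np.float64(327.20121408775844), np.float64(163.0639872182754))
the job is handed in; nothing more can be done
None
```

The mould is closed and the hinge pin is seated in both knuckles. The pin is released, the arm is clear, and the job was handed in at 19.3 s.

- **Mould:** I pushed the loose half with shut fingers. It slid at about 3 N and stopped firmly at about 12 N, and the overhead picture shows the two blocks meeting.
- **Pin:** It entered the bore with under 2 N of side force. The sleeve resisted with about 7 N as described, then the collar met a firm stop.
- **Seating check:** After letting go I pressed the handle top lightly, and it stopped firmly at about 25 N. The fingertips were then at z = 0.138 m, exactly the height of a seated pin. The last picture also shows the handle where a seated pin should be (rows 152–163, expected 153–163).

**Closest to a limit:** the highest reading at the collar stop was 41 N, just under the 45 N chipping limit. I only read the force at the end of each short move, so a brief higher peak can't be ruled out. The gripper also stayed tilted by about 2° throughout, though the pin still went in freely.

**Bystanders:** no change in the image around the sauce boat, ruler and eye bath. The patch around the knob differed by 14 pixels. The robot never went near it, so I put this down to the arm or its shadow, but I did not look at it more closely.

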